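Find the top of a printer cam on centres and store the gauge reading

ROBOT

A 6-joint arm with a two-finger parallel gripper is mounted at the origin on the work surface. World frame = base frame: x ahead of the robot, y to its left, z up, the work surface at z = 0. Lengths are in m, angles in rad, forces in N, time in s.
With the tool pointing down it reaches from about 0.35 to 0.975 m from the base axis. Payload 4.9 kg.
Tool frame: the origin (TCP) lies at the very end of the fingers, on their centre line; the grasp point (between the pads) lies 19 mm behind it (ctrl.grasp_offset is the distance from the TCP to the grasp point, in m); z points along the fingers, y is the line along which they close (so a half turn about z gives the same grasp; the last joint's range is limited). The gripper opens to 85 mm and grips with 20 to 120 N. Pads are 22 mm wide; open, the fingers measure 114 mm over their backs; the gripper's body (76 mm by 85 mm) begins 54 mm behind the grasp point. The pads swing forward as they close: fully open they stand 13 mm farther back than shut.
Start: joints at [1.186, 0.053, 1.613, -0, 1.476, -0.119], TCP at [0.164, 0.603, 0.231] pointing down, gripper open.
Joint ranges: [-3.01, 3.01], [-1.01, 2.22], [0.06, 2.58], [-1.02, 4.17], [0.09, 2.62], [-3.14, 3.14]. Speed limits (rad/s): [2.57, 2.57, 3.14, 3.14, 3.14, 3.14].

INTERFACE

Orientations are given as a rotation vector (axis times angle).
In Python, from station import ctrl, optics gives the robot as it stands.
- The arm moves only by the shell command python3 -m handwheel 'ROWS' [OPENING] [FORCE]. ROWS is JSON, a list of rows, each an object of numbers: "tx", "ty", "tz": the shift along the tool's x, y, z in mm; "roll": the turn about the tool's z in rad. A call has 1 to 12 rows; each row shifts and turns the commanded pose from where the row before left it, along the tool's axes as they then stand; what a row does not reach is not made up. A row lasts 1/12 s, in which the tool goes at most 41.7 mm and 7.16 degrees, less where a joint would pass 70% of its speed; a pose out of reach is approached as far as the arm can. A call with a gripper value outside its range is refused whole. OPENING is the finger opening in mm, from 0 to 85.4, set as the call begins (- or left out, the last holds). The fingers move at their own pace and stop on an object; FORCE is the grip in N (left out, the last holds). Time passes only in rows, so rows that do not move let the fingers close. It gives the time, the measured TCP pose, the force, the opening and the grip force at its end, in the units of the state.
- ctrl.get_obs(): the state, without advancing time (a new reading comes with each control period).
- optics.get_image(name): name is "scene" or "top"; returns (picture, depth): 420x560x3 uint8, red, green, blue; 420x560 float32, m along the optical axis (not along the pixel's ray), 0 where there is no reading.
- optics.camera_params(name): a dict with "mtx" (3x3 intrinsics, pixels), "extrinsics" (4x4, takes a point from camera to world coordinates). Camera axes: x right, y down, z forward; pixel columns grow to the right and rows downward; lengths in m; the calibration is good to about 2 mm. A picture is of the moment at which its call begins. camera_params takes no time and is no camera call.
- ctrl.finish_job(): hands the job in; it is judged then, once.
The state is a dict: "t": time; "q": joint angles; "dq": joint speeds; "effort": joint torques, N m; "tool_pos": TCP position; "tool_rot": TCP orientation; "contact_force": force on the tool from outside, world axes, zero at the start; "wrist_torque": the same for the moment, N m; "opening": finger opening in m; "grip_force": force on a finger pad.
Only numpy, scipy, OpenCV 4.12 (cv2) and the standard library are available. Lean on these libraries where they do the work, as an engineer would, in place of code of your own. Each camera call takes 0.05 s, during which the arm holds its last target. There are 200 camera calls.

TASK

On the desk a printer's lift cam sits between centres with a sprung gauge plunger riding on it. Turn the wheel by its red-sleeved post, keeping the side push on it under about 15 N so that it stays on its centres, until a cam lobe holds the plunger at its highest reading; then let go of the post and press the green hold button fully but gently to store that reading. Press it only there, release it, leave the cam at the highest reading, and leave the plunger and the other things on the desk alone.

Things in the scene. Friction and masses are not known exactly. Their poses are not given: they have to be found in the camera images.
- stand_axis (a point): Point on the vertical axis of the wheel, 108 mm above the desk. Its x axis points from the wheel to the stand's blue column, its y axis from the wheel to the dial gauge, z up. The wheel is a round aluminium disc, 108 mm across, top 57 mm above the desk, held between an upper and a lower steel centre, with an oval cam hidden under it.
- post_grip (a point): Middle of the grip length of the red sleeve on the wheel's drive post, 108 mm above the desk. Sleeve upright, 14 mm in diameter, from 66 to 121 mm above the desk, 40 mm from the wheel's axis. It spins freely on the post, so a pinch need not turn with the wheel. At the start the post is within 0.3 rad of the -x direction of stand_axis (side away from the column).
- gauge_reading (a joint): Gauge reading in m: 0 at the plunger's full reach, growing as the cam pushes it out, at most 0.016. The cam swings it by nearly 12 mm and has two equal lobes half a turn apart, so either way comes to a highest reading, 0.6 rad or more from the start; one of the two may lie at or behind a stop. Where the lobes lie differs each time. A hand pushing on the post shifts it by some tenths of a mm.
- hold_button_top (a point): Centre of the top face of the green hold button, 24 mm across, on a grey box beside the dial (178 mm along +y from the axis). It is pressed straight down.
- hold_travel (a joint): Travel of the hold button in m: 0 released, 0.006 fully down; sprung, fully down takes about 5 N; under 25 N is gentle.
- mug: Blue mug, 76 mm across, 90 mm high; origin at the centre of its underside. Leave alone.
- tape: Yellow tape roll lying flat, 80 mm across, 24 mm high; origin at the centre of its underside. Leave alone.
- staples: White box of staples, 60 x 100 x 28 mm; origin at the centre of its underside. Leave alone.
- stapler: Blue and black stapler, 140 x 36 x 49 mm; origin at the centre of its underside. Leave alone.
- wheel: The turning wheel with post and cam; origin on its axis at desk height. Its own -x axis points to the post. It turns up to 2.2 rad either way from where the post points along the stand's -x, to hard stops. It is stiff (0.14 to 0.18 N m, 4 to 5 N at the post; a 20 N pinch holds it) and stays where left. Its centres give sideways 1 mm per 30 N and let go beyond 18 N of side load.
- plunger: Sprung steel rod with a red collar between wheel and dial, 44 mm above the desk, sliding along the stand's y; origin at the centre of its 8 mm ball tip. Not to be touched. The dial's red needle shows its travel: it points to the wheel at 0 and turns clockwise from above, half a turn for each 10 mm.
- stand: Blue truing stand fixed to the desk; origin under the wheel's axis at desk height, axes as stand_axis. Base plate x -70 to 130, y -75 to 215 mm, 16 mm thick. Column 26 x 30 mm, 90 mm high, at x 100; a 16 mm wide arm, top 86 mm high, runs from it to the axis. Round black dial, 66 mm across, 68 mm high, at y 120; grey button box, 40 x 44 mm, 56 mm high, at y 178 mm.
- hold_button: The moving green cap of the hold button; origin on its axis.

How it is judged:
On the way, in this order (a step that is already met when the one before it is completed fails the run):
1. the cam holds the plunger within 0.5 mm of its highest reading (value of joint gauge_reading above 0.01275 m), for 0.2 s.
2. the hold button is pressed down while the plunger is there and the post is let go (value of joint hold_travel above 0.0045 m and value of joint gauge_reading above 0.01275 m and contact force between the fingers and wheel below 0.1 N), for 0.1 s.
At the end, for the whole second after the job is handed in: with the hand off, the plunger stands within 0.5 mm of its highest reading (above 12.75 mm; the top of a lobe reads about 13.25 mm), the hold button has been pressed there and is released again (value of joint gauge_reading above 0.01275 m and value of joint hold_travel below 0.001 m); the robot touches nothing.
It fails at once if the hold button is pressed while the plunger is more than 0.5 mm below its highest reading (value of joint hold_travel above 0.003 m and value of joint gauge_reading below 0.01275 m).
It fails at once if the robot touches the plunger (contact force between the fingers and plunger above 0.3 N).
It fails at once if mug, tape roll, box of staples or stapler moved by more than 30 mm (distance of any of mug, tape, staples, stapler from where it was at the start of the episode above 0.03 m).
It fails at once if a side load over 18 N on the post: the wheel is sprung more than 0.6 mm sideways off its axis (horizontal distance between wheel and stand above 0.0006 m).
It fails at once if the button is pressed harder than 25 N (contact force between the fingers and hold_button above 25 N).
It also fails if it takes over 61 s, if anything falls off the work surface, if the arm or the gripper's body presses on something with over 40 N, if the wrist force passes 120 N, or if a joint passes its speed limit or range.

## Working session

There is one attempt and no reset: what is moved stays moved. The work goes in short steps, Python scripts to look and compute and a shell command to move; the robot and the scene stay as the last step left them, time stands still between calls to the robot, and variables do not carry over. Pictures are saved under pics/ and viewed, at most 10 in all, crops included, and the job is handed in when it is done.

```bash
mkdir -p pics; ls
cat > h.py <<'E'
import numpy as np,cv2
from station import ctrl,optics
def snap(n,f=None):
    im,d=optics.get_image(n)
    if f: cv2.imwrite('pics/'+f,im[:,:,::-1])
    return im,d
def world(n,d):
    p=optics.camera_params(n);K=np.array(p['mtx']);T=np.array(p['extrinsics'])
    v,u=np.mgrid[:d.shape[0],:d.shape[1]]
    P=np.stack([(u-K[0,2])/K[0,0]*d,(v-K[1,2])/K[1,1]*d,d],-1)
    W=P@T[:3,:3].T+T[:3,3]; W[d==0]=np.nan
    return W
E
python3 - <<'E'
from h import *
for n in('top','scene'):
    im,d=snap(n,n+'0.png'); np.savez(n+'0.npz',im=im,d=d)
    print(optics.camera_params(n))
print(ctrl.get_obs())
E
```

```text
pics
{'mtx': array([[413.35376026,   0.        , 277.45529716],
       [  0.        , 413.35376026, 208.40401979],
       [  0.        ,   0.        ,   1.        ]]), 'extrinsics': array([[ 0.01592606, -0.98017837,  0.1974759 ,  0.33575948],
       [-0.99983561, -0.01389979,  0.01164279,  0.0069351 ],
       [-0.00866714, -0.19762886, -0.9802386 ,  1.24264883],
       [ 0.        ,  0.        ,  0.        ,  1.        ]])}
{'mtx': array([[538.72353193,   0.        , 277.22668547],
       [  0.        , 538.72353193, 207.71740079],
       [  0.        ,   0.        ,   1.        ]]), 'extrinsics': array([[ 0.79855436,  0.49354658, -0.34456161,  1.10216223],
       [ 0.6018196 , -0.6652572 ,  0.44186653, -0.66327123],
       [-0.01114037, -0.56021837, -0.82827004,  1.35841478],
       [ 0.        ,  0.        ,  0.        ,  1.        ]])}
{'t': 0.1, 'q': array([ 1.18601007e+00,  5.33113139e-02,  1.61416117e+00,  2.35168309e-05,
        1.47603615e+00, -1.18990117e-01]), 'dq': array([ 3.12157505e-04, -1.11043613e-03, -2.73690951e-03, -1.56058472e-05,
        3.87518807e-04, -1.07455208e-03]), 'effort': array([ 9.20437060e-05, -3.94894624e+01, -3.71366680e+01, -9.41829262e-05,
        3.84327941e-03,  4.70478994e-05]), 'tool_pos': array([0.16394346, 0.60251924, 0.23017061]), 'tool_rot': array([-4.16220723e-01, -3.11339264e+00,  2.90501246e-03]), 'contact_force': array([-0.00347245, -0.11899089,  0.64557052]), 'wrist_torque': array([ 0.03158903, -0.03488147, -0.01362848]), 'grip_force': 0.0, 'opening': 0.08558082508081644}
```

View pics/top0.png

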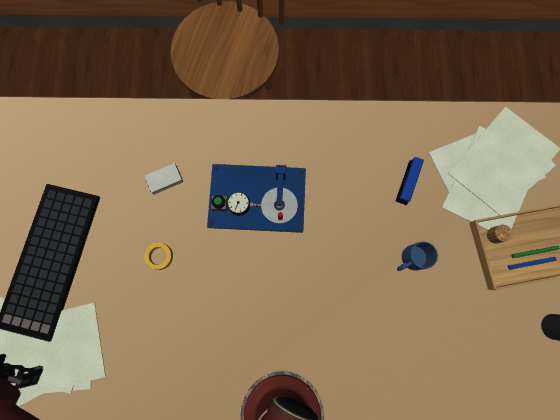

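View pics/scene0.png

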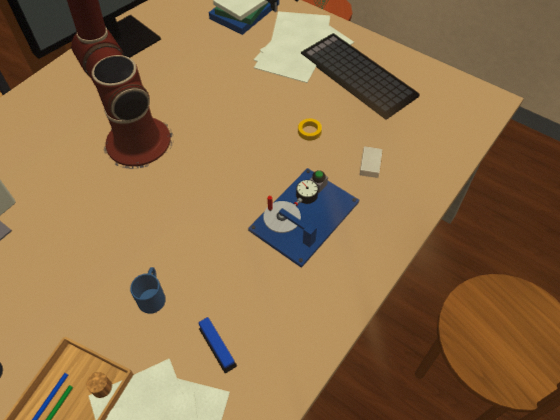

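The top picture shows the stand with the wheel at about (280,205), the red post at (280,215), the dial at (238,203), the green button at (218,202) and the column at (281,172). Stand x is roughly world +x and stand y roughly world +y.

```bash
cat > meas.py <<'E'
from h import *
def run(top,scene):
  for n,(im,d) in (('top',top),('scene',scene)):
    W=world(n,d); hsv=cv2.cvtColor(im,cv2.COLOR_RGB2HSV).astype(int);H,S,V=hsv[...,0],hsv[...,1],hsv[...,2]
    box=(abs(W[...,0]-0.66)<.3)&(abs(W[...,1]-0.08)<.3)&(W[...,2]>0.008)
    z=W[...,2]
    M={'plate':box&(abs(z-.016)<.006)&(H>95)&(H<130)&(S>120),
     'wheel':box&(abs(z-.057)<.006)&(S<60)&(V>110),
     'green':box&(H>45)&(H<85)&(S>80),
     'red':box&((H<6)|(H>174))&(S>150)&(z>.07),
     'column':box&(H>95)&(H<130)&(S>100)&(abs(z-.09)<.006)}
    for k,m in M.items():
        if m.sum()<3: print(n,k,'none');continue
        P=W[m]; r=cv2.minAreaRect((P[:,:2]*1000).astype(np.float32))
        print(n,k,m.sum(),'mean',P.mean(0).round(4),'z',np.percentile(P[:,2],[5,50,95]).round(4),'rect',np.round(r[0],1),np.round(r[1],1),round(r[2],1))
E
python3 - <<'E'
import numpy as np,meas
a=np.load('top0.npz');b=np.load('scene0.npz')
meas.run((a['im'],a['d']),(b['im'],b['d']))
E
```

```text
top plate 3848 mean [0.6222 0.0936 0.0154] z [0.0115 0.0154 0.0192] rect [617.6  86.1] [287.3 198.8] 88.3
top wheel 882 mean [0.5844 0.0285 0.057 ] z [0.0529 0.0569 0.0618] rect [584.8  89.2] [103.3 250.7] 0.4
top green 67 mean [0.5923 0.1945 0.0752] z [0.0675 0.0763 0.0804] rect [593.3 195.9] [25.8 24.9] 46.0
top red 27 mean [0.5441 0.0135 0.115 ] z [0.0942 0.1184 0.1234] rect [545.1  13.4] [12.9 11.8] 25.2
top column 201 mean [0.6515 0.0149 0.0875] z [0.0844 0.0869 0.0918] rect [638.6  12.9] [118.9  26.2] 0.9
scene plate 2823 mean [0.6386 0.0669 0.0158] z [0.0114 0.0157 0.0202] rect [621.2  83.2] [287.1 198.9] 88.5
scene wheel 743 mean [0.5871 0.0266 0.0572] z [0.0527 0.0571 0.0621] rect [577.9  80.4] [105.8 240.9] 8.4
scene green 45 mean [0.5949 0.1919 0.0761] z [0.0671 0.0767 0.0815] rect [595.7 191.7] [19.5 21.9] 70.2
scene red 51 mean [0.5504 0.0092 0.1018] z [0.0751 0.1017 0.1219] rect [549.9   9.9] [10.  12.5] 26.7
scene column 191 mean [0.6598 0.0127 0.088 ] z [0.0844 0.0875 0.093 ] rect [643.5  10.7] [119.5  33.8] 1.8
```

```bash
cat > dial.py <<'E'
from h import *
AX=np.array([.5877,.0155]); a=-0.028
ex=np.array([np.cos(a),np.sin(a)]); ey=np.array([-np.sin(a),np.cos(a)])
def rect(n,im,z=.068,c=(0,120),half=40,s=7):
    # rectified view: right = -stand y (towards wheel), up = +stand x
    p=optics.camera_params(n);K=p['mtx'];T=np.linalg.inv(p['extrinsics'])
    N=2*half*s; r,cc=np.mgrid[:N,:N]/s-half
    lx=(c[0]-r)/1e3; ly=(c[1]-cc)/1e3
    X=AX[0]+lx*ex[0]+ly*ey[0]; Y=AX[1]+lx*ex[1]+ly*ey[1]
    P=np.stack([X,Y,np.full_like(X,z),np.ones_like(X)],-1)@T.T@np.eye(4)[:,:3]
    uv=P@K.T; uv=(uv[...,:2]/uv[...,2:]).astype(np.float32)
    return cv2.remap(im,uv[...,0],uv[...,1],cv2.INTER_CUBIC)
def save(top,scene,f):
    o=np.hstack([rect('top',top,s=5),rect('scene',scene,s=5)]); cv2.imwrite('pics/'+f,o[:,:,::-1])
E
python3 - <<'E'
import numpy as np,dial
dial.save(np.load('top0.npz')['im'],np.load('scene0.npz')['im'],'dial0.png')
E
```

```text
(no output)
```

View pics/dial0.png

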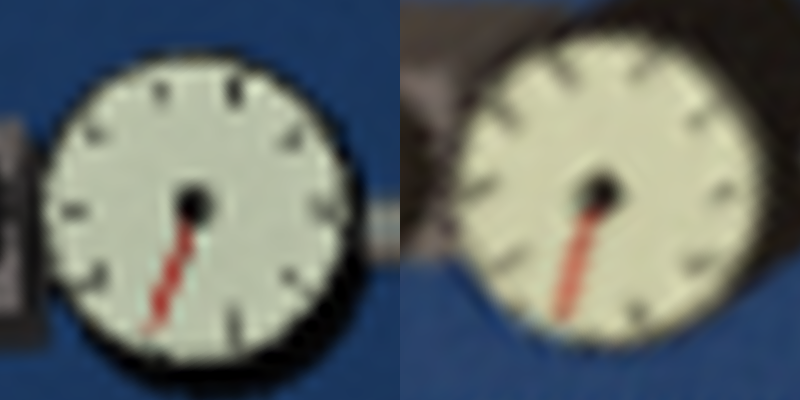

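```bash
cat > go.py <<'E'
from h import *
from scipy.spatial.transform import Rotation as R
def go(x,y,z,yaw=None):
    o=ctrl.get_obs(); r=R.from_rotvec(o['tool_rot']).as_matrix()
    ang=np.arctan2(r[1,1],r[0,1])
    print('t',round(o['t'],2),'tcp',(o['tool_pos']*1e3).round(1),'yaw',ang.round(3),'tool shift mm',(r.T@(np.array([x,y,z])-o['tool_pos']*1e3)).round(1), 'roll',None if yaw is None else round(-(yaw-ang),3),'F',o['contact_force'].round(1))
E
cat > needle.py <<'E'
from h import *
import dial
def read():
    out=[]
    for n,c in (('top',(193,205)),('scene',(202,192))):
        im,_=optics.get_image(n); r=dial.rect(n,im,s=5).astype(int)
        w=np.clip(r[...,0]-1.25*np.maximum(r[...,1],r[...,2])-15,0,None).astype(float)
        v,u=np.mgrid[:400,:400]; d=np.hypot(u-c[0],v-c[1]); w[(d<35)|(d>135)]=0
        A=np.degrees(np.arctan2((w*(v-c[1])).sum(),(w*(u-c[0])).sum()))%360
        out.append((n,round(A,1),round(A/18,2),int(w.sum())))
    print(out)
E
python3 -m handwheel '[{"tx":-29.2,"ty":-26.1},{"tx":-29.2,"ty":-26.1},{"tx":-29.2,"ty":-26.1},{"tx":-29.2,"ty":-26.1},{"tx":-29.2,"ty":-26.1},{"tx":-29.2,"ty":-26.1},{"tx":-29.2,"ty":-26.1},{"tx":-29.2,"ty":-26.1},{"tx":-29.2,"ty":-26.1},{"tx":-29.2,"ty":-26.1},{"tx":-29.2,"ty":-26.1},{"tx":-29.2,"ty":-26.1}]' 40 20
python3 -m handwheel '[{"tx":-29.2,"ty":-26.1},{"tx":-29.2,"ty":-26.1},{"tx":-29.2,"ty":-26.1},{"tx":-29.2,"ty":-26.1},{"tx":-29.2,"ty":-26.1},{"tx":-29.2,"ty":-26.1},{"roll":-0.121},{"roll":-0.121},{"roll":-0.121},{"tz":10}]'
python3 - <<'E'
from go import *
import needle
go(547.5,11.6,92,1.668); needle.read()
E
```

```text
t 0.1 tcp [163.9 602.5 230.2] yaw 1.305 tool shift mm [-525.3 -469.2  138.9] roll -0.363 F [-0.  -0.1  0.6]
[('top', np.float64(107.5), np.float64(5.97), 43921), ('scene', np.float64(110.4), np.float64(6.13), 24221)]$[0]: bad value
$[0]: bad value
```

```bash
python3 -m handwheel '[{"tx":-29.2,"ty":-26.1,"tz":0,"roll":0}]' 40 20
```

```text
t: 0.28
tool_pos: [0.1832, 0.5725, 0.2304]
tool_rot: [-0.409, -3.113, -0.001]
contact_force: [-0.0, -1.4, 0.2]
opening: 0.0755
grip_force: 0.0
```

```bash
python3 -m handwheel '[{"tx":-29.2,"ty":-26.1,"tz":0,"roll":0},{"tx":-29.2,"ty":-26.1,"tz":0,"roll":0},{"tx":-29.2,"ty":-26.1,"tz":0,"roll":0},{"tx":-29.2,"ty":-26.1,"tz":0,"roll":0},{"tx":-29.2,"ty":-26.1,"tz":0,"roll":0},{"tx":-29.2,"ty":-26.1,"tz":0,"roll":0},{"tx":-29.2,"ty":-26.1,"tz":0,"roll":0},{"tx":-29.2,"ty":-26.1,"tz":0,"roll":0},{"tx":-29.2,"ty":-26.1,"tz":0,"roll":0},{"tx":-29.2,"ty":-26.1,"tz":0,"roll":0},{"tx":-29.2,"ty":-26.1,"tz":0,"roll":0},{"tx":-29.2,"ty":-26.1,"tz":0,"roll":0}]'
python3 -m handwheel '[{"tx":-29.2,"ty":-26.1,"tz":0,"roll":0},{"tx":-29.2,"ty":-26.1,"tz":0,"roll":0},{"tx":-29.2,"ty":-26.1,"tz":0,"roll":0},{"tx":-29.2,"ty":-26.1,"tz":0,"roll":0},{"tx":-29.2,"ty":-26.1,"tz":0,"roll":0},{"tx":0,"ty":0,"tz":0,"roll":-0.121},{"tx":0,"ty":0,"tz":0,"roll":-0.121},{"tx":0,"ty":0,"tz":0,"roll":-0.121},{"tx":0,"ty":0,"tz":10,"roll":0}]'
python3 - <<'E'
from go import *
go(547.5,11.6,92,1.668)
E
```

```text
t: 1.28
tool_pos: [0.4418, 0.1741, 0.2313]
tool_rot: [0.416, 3.113, 0.0]
contact_force: [0.5, 0.6, 0.0]
opening: 0.04
grip_force: 0.0
t: 2.03
tool_pos: [0.5492, 0.0111, 0.223]
tool_rot: [-0.154, 3.134, -0.001]
contact_force: [0.6, 0.6, 0.1]
opening: 0.0397
grip_force: 0.0
t 2.03 tcp [549.2  11.1 223. ] yaw 1.669 tool shift mm [  2.1   0.7 131. ] roll 0.001 F [0.6 0.6 0.1]
```

```bash
python3 -m handwheel '[{"tx":1.5,"ty":0.5,"tz":32,"roll":0},{"tx":0,"ty":0,"tz":32,"roll":0},{"tx":0,"ty":0,"tz":32,"roll":0},{"tx":0,"ty":0,"tz":31,"roll":0},{"tx":0,"ty":0,"tz":0,"roll":0},{"tx":0,"ty":0,"tz":0,"roll":0}]' 40
python3 - <<'E'
from go import *
import needle
go(547.5,11.6,92,1.668)
im,d=snap('scene');im2,d2=snap('top')
import cv2
o=np.hstack([cv2.resize(im[150:270,210:330],(400,400),interpolation=2),cv2.resize(im2[150:250,200:320],(400,400),interpolation=2)])
cv2.imwrite('pics/g1.png',o[:,:,::-1]);needle.read()
E
```

```text
t: 2.53
tool_pos: [0.5443, 0.0124, 0.0919]
tool_rot: [0.15, -3.133, -0.001]
contact_force: [0.5, -0.1, 1.6]
opening: 0.0399
grip_force: 0.0
t 2.53 tcp [544.3  12.4  91.9] yaw 1.666 tool shift mm [-3.1 -1.1 -0.1] roll -0.002 F [ 0.5 -0.1  1.6]
[('top', np.float64(107.5), np.float64(5.97), 47143), ('scene', np.float64(110.5), np.float64(6.14), 23484)]
```

View pics/g1.png

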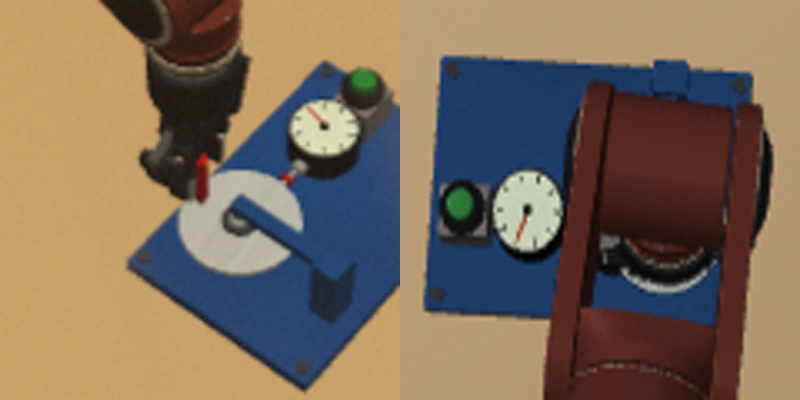

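The fingers straddle the red post and the dial stays visible. I'll close to a loose cage around the post.

```bash
python3 -m handwheel '[{"tx":-2.5,"ty":0,"tz":0,"roll":0},{"tx":0,"ty":0,"tz":0,"roll":0},{"tx":0,"ty":0,"tz":0,"roll":0},{"tx":0,"ty":0,"tz":0,"roll":0}]' 22
python3 -m handwheel '[{"tx":0,"ty":2,"tz":0,"roll":0},{"tx":0,"ty":2,"tz":0,"roll":0},{"tx":0,"ty":2,"tz":0,"roll":0},{"tx":0,"ty":0,"tz":0,"roll":0}]'
python3 - <<'E'
from go import *
import needle
go(547.5,11.6,92,1.668);needle.read()
E
```

```text
t: 3.07
tool_pos: [0.5492, 0.0122, 0.0949]
tool_rot: [-0.152, 3.137, -0.0]
contact_force: [1.1, -0.9, 0.4]
opening: 0.0219
grip_force: 0.0
t: 3.4
tool_pos: [0.5483, 0.018, 0.0943]
tool_rot: [-0.153, 3.138, -0.002]
contact_force: [0.5, -1.7, -0.2]
opening: 0.0219
grip_force: 1.3
t 3.4 tcp [548.3  18.   94.3] yaw 1.669 tool shift mm [ 1.4 -6.3  2.4] roll 0.001 F [ 0.5 -1.7 -0.2]
[('top', np.float64(116.3), np.float64(6.46), 31906), ('scene', np.float64(118.7), np.float64(6.6), 12855)]
```

```bash
python3 -m handwheel '[{"tx":-0.05,"ty":2,"tz":0,"roll":0.05},{"tx":-0.05,"ty":2,"tz":0,"roll":0.05},{"tx":-0.05,"ty":2,"tz":0,"roll":0.05},{"tx":-0.05,"ty":2,"tz":0,"roll":0.05},{"tx":-0.05,"ty":2,"tz":0,"roll":0.05},{"tx":-0.05,"ty":2,"tz":0,"roll":0.05},{"tx":-0.05,"ty":2,"tz":0,"roll":0.05},{"tx":-0.05,"ty":2,"tz":0,"roll":0.05}]'
cat > st.py <<'E'
from go import *
import needle,dial
o=ctrl.get_obs(); p=o['tool_pos'][:2]-dial.AX
th=-(np.arctan2(p[1],p[0])-np.arctan2(-dial.ex[1],-dial.ex[0]))
print('r',np.hypot(*p).round(4),'cw angle tcp',((th+np.pi)%(2*np.pi)-np.pi).round(3))
go(547.5,11.6,92);needle.read()
E
python3 st.py
```

```text
t: 4.17
tool_pos: [0.5497, 0.0333, 0.0943]
tool_rot: [-0.478, -3.105, 0.003]
contact_force: [-1.2, -3.9, 1.5]
opening: 0.022
grip_force: 2.2
r 0.042 cw angle tcp 0.41
t 4.17 tcp [549.7  33.3  94.3] yaw 1.265 tool shift mm [ -4.4 -21.3   2.3] roll None F [-1.2 -3.9  1.5]
[('top', np.float64(4.6), np.float64(0.25), 436592), ('scene', np.float64(46.9), np.float64(2.61), 25419)]
```

Run:
```python
from h import *
import dial
a,_=snap('top');b,_=snap('scene')
dial.save(a,b,'dial1.png')
```

```text
(no output)
```

View pics/dial1.png

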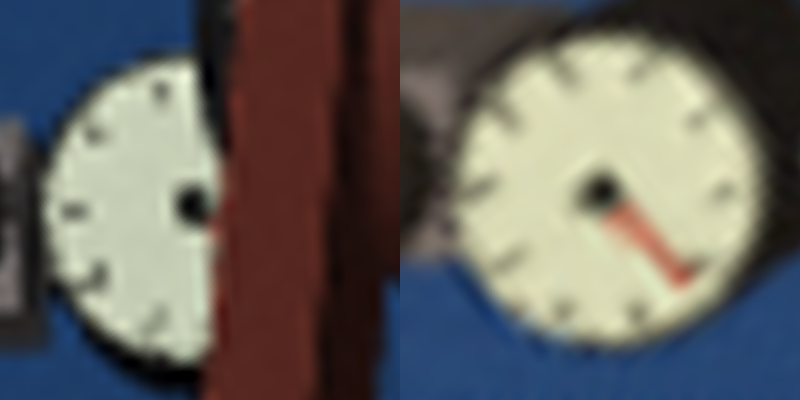

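The needle is now at about 46° in the scene view, which reads 2.6 mm, so clockwise lowers it. The lobe is about 1.24 rad counter-clockwise from here, so I'm reversing.

```bash
python3 -m handwheel '[{"tx":-0.2,"ty":-2,"tz":0,"roll":0},{"tx":-0.2,"ty":-2,"tz":0,"roll":0},{"tx":-0.2,"ty":-2,"tz":0,"roll":0},{"tx":-0.2,"ty":-2,"tz":0,"roll":0},{"tx":-0.05,"ty":-2,"tz":0,"roll":-0.05},{"tx":-0.05,"ty":-2,"tz":0,"roll":-0.05},{"tx":-0.05,"ty":-2,"tz":0,"roll":-0.05},{"tx":-0.05,"ty":-2,"tz":0,"roll":-0.05},{"tx":-0.05,"ty":-2,"tz":0,"roll":-0.05},{"tx":-0.05,"ty":-2,"tz":0,"roll":-0.05},{"tx":-0.05,"ty":-2,"tz":0,"roll":-0.05},{"tx":-0.05,"ty":-2,"tz":0,"roll":-0.05}]'
python3 st.py
python3 -m handwheel '[{"tx":-0.05,"ty":-2,"tz":0,"roll":-0.05},{"tx":-0.05,"ty":-2,"tz":0,"roll":-0.05},{"tx":-0.05,"ty":-2,"tz":0,"roll":-0.05},{"tx":-0.05,"ty":-2,"tz":0,"roll":-0.05},{"tx":-0.05,"ty":-2,"tz":0,"roll":-0.05},{"tx":-0.05,"ty":-2,"tz":0,"roll":-0.05}]'
python3 st.py
```

```text
t: 5.37
tool_pos: [0.5467, 0.012, 0.0944]
tool_rot: [-0.156, 3.137, 0.006]
contact_force: [-1.3, 4.7, 0.4]
opening: 0.0219
grip_force: 2.7
r 0.0412 cw angle tcp -0.113
t 5.37 tcp [546.7  12.   94.4] yaw 1.67 tool shift mm [-0.8 -0.5  2.4] roll None F [-1.3  4.7  0.4]
[('top', np.float64(57.7), np.float64(3.2), 36579), ('scene', np.float64(66.8), np.float64(3.71), 31468)]
t: 5.97
tool_pos: [0.5491, 0.0001, 0.0943]
tool_rot: [0.622, -3.079, -0.005]
contact_force: [-2.1, 5.1, 1.7]
opening: 0.0221
grip_force: 3.0
r 0.0415 cw angle tcp -0.408
t 5.97 tcp [5.491e+02 1.000e-01 9.430e+01] yaw 1.969 tool shift mm [-3.  11.2  2.3] roll None F [-2.1  5.1  1.7]
[('top', np.float64(116.5), np.float64(6.47), 34356), ('scene', np.float64(124.1), np.float64(6.89), 11131)]
```

```bash
python3 -m handwheel '[{"tx":-0.1,"ty":-2,"tz":0,"roll":-0.05},{"tx":-0.1,"ty":-2,"tz":0,"roll":-0.05},{"tx":-0.1,"ty":-2,"tz":0,"roll":-0.05},{"tx":-0.1,"ty":-2,"tz":0,"roll":-0.05},{"tx":-0.1,"ty":-2,"tz":0,"roll":-0.05},{"tx":-0.1,"ty":-2,"tz":0,"roll":-0.05},{"tx":-0.1,"ty":-2,"tz":0,"roll":-0.05},{"tx":-0.1,"ty":-2,"tz":0,"roll":-0.05},{"tx":-0.1,"ty":-2,"tz":0,"roll":-0.05},{"tx":-0.1,"ty":-2,"tz":0,"roll":-0.05}]'
python3 st.py
python3 -m handwheel '[{"tx":-0.1,"ty":-2,"tz":0,"roll":-0.05},{"tx":-0.1,"ty":-2,"tz":0,"roll":-0.05},{"tx":-0.1,"ty":-2,"tz":0,"roll":-0.05}]'
python3 st.py
```

```text
t: 6.9
tool_pos: [0.5607, -0.0159, 0.094]
tool_rot: [1.363, -2.828, -0.005]
contact_force: [-4.9, 4.1, 3.5]
opening: 0.0221
grip_force: 3.1
r 0.0414 cw angle tcp -0.889
t 6.9 tcp [560.7 -15.9  94. ] yaw 2.469 tool shift mm [-13.3  27.4   2.1] roll None F [-4.9  4.1  3.5]
[('top', np.float64(196.6), np.float64(10.92), 44329), ('scene', np.float64(199.5), np.float64(11.08), 24119)]
t: 7.25
tool_pos: [0.5656, -0.0194, 0.094]
tool_rot: [1.571, -2.717, -0.005]
contact_force: [-5.1, 2.7, 4.0]
opening: 0.0215
grip_force: 3.1
r 0.0413 cw angle tcp -1.034
t 7.25 tcp [565.6 -19.4  94. ] yaw 2.619 tool shift mm [-17.9  31.1   2.1] roll None F [-5.1  2.7  4. ]
[('top', np.float64(213.5), np.float64(11.86), 32975), ('scene', np.float64(215.0), np.float64(11.94), 23949)]
```

```bash
python3 -m handwheel '[{"tx":-0.1,"ty":-2,"tz":0,"roll":-0.05},{"tx":-0.1,"ty":-2,"tz":0,"roll":-0.05},{"tx":-0.1,"ty":-2,"tz":0,"roll":-0.05},{"tx":-0.1,"ty":-2,"tz":0,"roll":-0.05}]'
python3 st.py
python3 -m handwheel '[{"tx":-0.1,"ty":-2,"tz":0,"roll":-0.03},{"tx":-0.1,"ty":-2,"tz":0,"roll":-0.03}]'
python3 st.py
```

```text
t: 7.68
tool_pos: [0.5728, -0.0228, 0.094]
tool_rot: [1.834, -2.546, -0.005]
contact_force: [-5.0, 1.3, 3.2]
opening: 0.0217
grip_force: 3.0
r 0.0411 cw angle tcp -1.228
t 7.68 tcp [572.8 -22.8  94. ] yaw 2.819 tool shift mm [-24.7  34.9   2.1] roll None F [-5.   1.3  3.2]
[('top', np.float64(228.2), np.float64(12.68), 35592), ('scene', np.float64(224.3), np.float64(12.46), 37182)]
t: 7.95
tool_pos: [0.5766, -0.0241, 0.094]
tool_rot: [1.908, -2.491, -0.004]
contact_force: [-5.4, 0.5, 2.4]
opening: 0.022
grip_force: 2.9
r 0.0411 cw angle tcp -1.325
t 7.95 tcp [576.6 -24.1  94. ] yaw 2.878 tool shift mm [-26.9  37.4   2.1] roll None F [-5.4  0.5  2.4]
[('top', np.float64(231.9), np.float64(12.88), 31346), ('scene', np.float64(226.6), np.float64(12.59), 14148)]
```

```bash
python3 -m handwheel '[{"tx":-0.1,"ty":-2,"tz":0,"roll":-0.03},{"tx":0,"ty":0,"tz":0,"roll":0}]'
python3 st.py
python3 -m handwheel '[{"tx":-0.1,"ty":-2,"tz":0,"roll":-0.03},{"tx":0,"ty":0,"tz":0,"roll":0}]'
python3 st.py
```

```text
t: 8.22
tool_pos: [0.5789, -0.0247, 0.0939]
tool_rot: [1.945, -2.463, -0.003]
contact_force: [-5.0, 1.1, 2.8]
opening: 0.022
grip_force: 2.4
r 0.0411 cw angle tcp -1.384
t 8.22 tcp [578.9 -24.7  93.9] yaw 2.908 tool shift mm [-28.  39.   2.] roll None F [-5.   1.1  2.8]
[('top', np.float64(232.7), np.float64(12.93), 38999), ('scene', np.float64(227.5), np.float64(12.64), 16301)]
t: 8.48
tool_pos: [0.5814, -0.025, 0.0939]
tool_rot: [1.983, -2.435, -0.002]
contact_force: [-3.1, 0.4, 2.8]
opening: 0.0224
grip_force: 2.4
r 0.041 cw angle tcp -1.445
t 8.48 tcp [581.4 -25.   93.9] yaw 2.938 tool shift mm [-29.   40.6   2. ] roll None F [-3.1  0.4  2.8]
[('top', np.float64(232.0), np.float64(12.89), 28251), ('scene', np.float64(226.6), np.float64(12.59), 14268)]
```

The reading has levelled off past a peak, so the cam is on the lobe. I'll release the post and rise.

```bash
python3 -m handwheel '[{"tx":0,"ty":2,"tz":0,"roll":0},{"tx":0,"ty":2,"tz":0,"roll":0},{"tx":0,"ty":0,"tz":0,"roll":0}]'
python3 -m handwheel '[{"tx":0,"ty":0,"tz":0,"roll":0},{"tx":0,"ty":0,"tz":0,"roll":0},{"tx":0,"ty":0,"tz":-20,"roll":0},{"tx":0,"ty":0,"tz":-30,"roll":0},{"tx":0,"ty":0,"tz":-30,"roll":0},{"tx":0,"ty":0,"tz":-20,"roll":0},{"tx":0,"ty":0,"tz":0,"roll":0}]' 30
python3 st.py
python3 - <<'E'
from h import *
import dial,meas
t=snap('top');s=snap('scene')
dial.save(t[0],s[0],'dial2.png'); meas.run(t,s)
E
```

```text
t: 8.83
tool_pos: [0.5788, -0.0242, 0.0946]
tool_rot: [-1.983, 2.435, -0.003]
contact_force: [0.1, -1.0, -0.5]
opening: 0.022
grip_force: 0.0
t: 9.42
tool_pos: [0.5817, -0.0247, 0.2011]
tool_rot: [-1.979, 2.43, -0.014]
contact_force: [0.3, 0.1, 1.2]
opening: 0.03
grip_force: 0.0
r 0.0406 cw angle tcp -1.451
t 9.42 tcp [581.7 -24.7 201.1] yaw 2.938 tool shift mm [-28.6  42.1 108.6] roll None F [0.3 0.1 1.2]
[('top', np.float64(235.4), np.float64(13.08), 38387), ('scene', np.float64(234.2), np.float64(13.01), 17111)]
top plate 2458 mean [0.6274 0.1439 0.0155] z [0.0116 0.0155 0.0194] rect [618.   86.2] [286.8 197.9] 88.1
top wheel 221 mean [0.5971 0.0758 0.0584] z [0.0532 0.0583 0.0629] rect [598.1  90.7] [ 63.6 249. ] 6.2
top green 63 mean [0.5918 0.1945 0.0754] z [0.0662 0.077  0.0803] rect [593.7 194.8] [26.  23.2] 2.4
top red 6684 mean [ 0.4797 -0.0067  0.5286] z [0.4905 0.528  0.5695] rect [483.4  -7.8] [110.9 264.9] 80.4
top column 72 mean [0.6084 0.0171 0.0865] z [0.0844 0.0862 0.0897] rect [614.2  15.5] [66.1 14.4] 0.9
scene plate 2853 mean [0.6399 0.0698 0.0157] z [0.0112 0.0158 0.0203] rect [621.8  83.6] [288.8 199.2] 88.0
scene wheel 711 mean [0.589  0.0319 0.0573] z [0.0528 0.0573 0.062 ] rect [579.3  82.6] [105.8 242.9] 7.9
scene green 48 mean [0.5948 0.192  0.0757] z [0.0687 0.0752 0.0827] rect [594.5 192.7] [22.4 20.6] 14.1
scene red 1526 mean [ 0.4685 -0.0135  0.5184] z [0.4361 0.5345 0.5712] rect [486.8 -10.6] [111.4 265.8] 80.0
scene column 196 mean [0.6599 0.0125 0.0881] z [0.0845 0.0877 0.0928] rect [644.3  10.4] [118.5  32.7] 3.8
```

View pics/dial2.png

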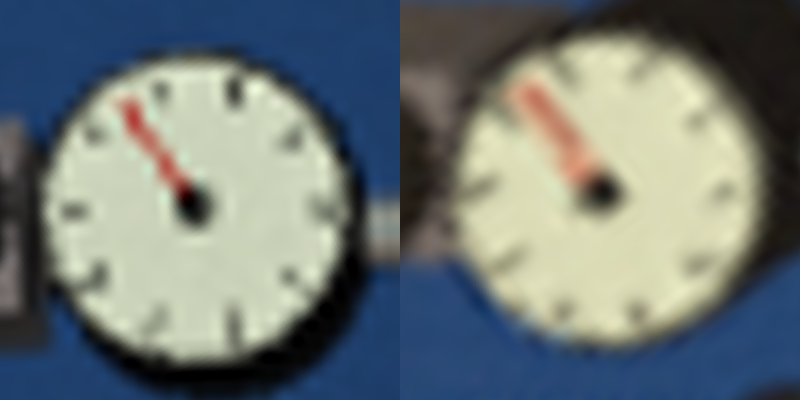

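The needle is at about 235° in both views (13.05 mm or more, near the 13.25 mm top) with the hand off. Now for the button, with the fingers shut.

```bash
python3 -c "
from go import *
go(593.5,193.6,110)"
```

```text
t 9.62 tcp [577.5 -24.  192.7] yaw 2.938 tool shift mm [-216.3   28.1   82.7] roll None F [-1.1 -0.6 -0.6]
```

```bash
python3 -m handwheel '[{"tx":-27,"ty":3.5,"tz":0,"roll":0},{"tx":-27,"ty":3.5,"tz":0,"roll":0},{"tx":-27,"ty":3.5,"tz":0,"roll":0},{"tx":-27,"ty":3.5,"tz":0,"roll":0},{"tx":-27,"ty":3.5,"tz":0,"roll":0},{"tx":-27,"ty":3.5,"tz":0,"roll":0},{"tx":-27,"ty":3.5,"tz":0,"roll":0},{"tx":-27,"ty":3.5,"tz":0,"roll":0},{"tx":0,"ty":0,"tz":30,"roll":0},{"tx":0,"ty":0,"tz":30,"roll":0},{"tx":0,"ty":0,"tz":15,"roll":0},{"tx":0,"ty":0,"tz":0,"roll":0}]' 0 20
python3 -m handwheel '[{"tx":0,"ty":0,"tz":0,"roll":0},{"tx":0,"ty":0,"tz":0,"roll":0},{"tx":0,"ty":0,"tz":0,"roll":0}]'
python3 - <<'E'
from go import *
import needle
go(593.5,193.6,80);needle.read()
im,d=snap('scene');im2,d2=snap('top')
o=np.hstack([cv2.resize(im[130:250,250:370],(400,400),interpolation=2),cv2.resize(im2[150:250,180:280],(400,400),interpolation=2)])
cv2.imwrite('pics/b1.png',o[:,:,::-1])
E
```

```text
t: 10.62
tool_pos: [0.5898, 0.1924, 0.1115]
tool_rot: [1.978, -2.427, -0.009]
contact_force: [-0.3, -0.4, -1.2]
opening: -0.0002
grip_force: 0.0
t: 10.87
tool_pos: [0.5956, 0.1931, 0.1211]
tool_rot: [-1.982, 2.434, -0.002]
contact_force: [-0.6, 0.3, 0.7]
opening: -0.0002
grip_force: 0.0
t 10.87 tcp [595.6 193.1 121.1] yaw 2.938 tool shift mm [ 0.   2.2 41.1] roll None F [-0.6  0.3  0.7]
[('top', np.float64(235.4), np.float64(13.08), 38141), ('scene', np.float64(234.0), np.float64(13.0), 16627)]
```

View pics/b1.png

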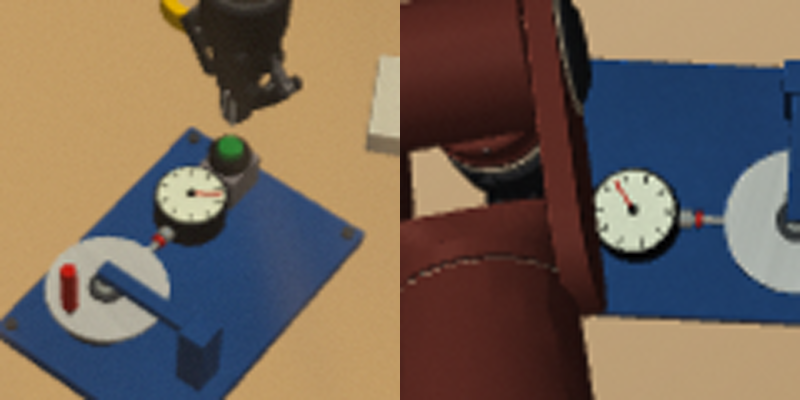

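The closed fingers are above the green cap, the post is free and the needle is unchanged. I'll let the arm settle, then descend slowly.

```bash
python3 -m handwheel '[{"tx":0,"ty":0,"tz":0,"roll":0},{"tx":0,"ty":0,"tz":0,"roll":0},{"tx":0,"ty":0,"tz":0,"roll":0},{"tx":0,"ty":0,"tz":0,"roll":0},{"tx":0,"ty":0,"tz":0,"roll":0},{"tx":0,"ty":0,"tz":0,"roll":0},{"tx":0,"ty":0,"tz":0,"roll":0},{"tx":0,"ty":0,"tz":0,"roll":0}]'
python3 -m handwheel '[{"tx":0,"ty":0,"tz":3,"roll":0},{"tx":0,"ty":0,"tz":5,"roll":0},{"tx":0,"ty":0,"tz":5,"roll":0},{"tx":0,"ty":0,"tz":5,"roll":0},{"tx":0,"ty":0,"tz":3,"roll":0},{"tx":0,"ty":0,"tz":2,"roll":0},{"tx":0,"ty":0,"tz":1,"roll":0},{"tx":0,"ty":0,"tz":0,"roll":0},{"tx":0,"ty":0,"tz":0,"roll":0},{"tx":0,"ty":0,"tz":0,"roll":0},{"tx":0,"ty":0,"tz":0,"roll":0},{"tx":0,"ty":0,"tz":0,"roll":0}]'
python3 -m handwheel '[{"tx":0,"ty":0,"tz":0,"roll":0},{"tx":0,"ty":0,"tz":0,"roll":0},{"tx":0,"ty":0,"tz":0,"roll":0},{"tx":0,"ty":0,"tz":0,"roll":0}]'
python3 -c "
from go import *
go(593.7,193.4,80)"
```

```text
t: 11.73
tool_pos: [0.5944, 0.1931, 0.1192]
tool_rot: [1.984, -2.436, -0.0]
contact_force: [0.0, -0.2, 0.4]
opening: -0.0001
grip_force: 0.0
t: 12.73
tool_pos: [0.5946, 0.1931, 0.0956]
tool_rot: [-1.984, 2.435, -0.0]
contact_force: [0.4, -0.9, -0.2]
opening: 0.0002
grip_force: 0.0
t: 13.07
tool_pos: [0.5945, 0.1931, 0.0953]
tool_rot: [1.984, -2.436, 0.0]
contact_force: [0.9, -0.1, -0.7]
opening: 0.0001
grip_force: 0.0
t 13.07 tcp [594.5 193.1  95.3] yaw 2.938 tool shift mm [-0.2  0.8 15.3] roll None F [ 0.9 -0.1 -0.7]
```

```bash
python3 -m handwheel '[{"tx":0,"ty":0,"tz":2,"roll":0},{"tx":0,"ty":0,"tz":3,"roll":0},{"tx":0,"ty":0,"tz":3,"roll":0},{"tx":0,"ty":0,"tz":3,"roll":0},{"tx":0,"ty":0,"tz":2,"roll":0},{"tx":0,"ty":0,"tz":1,"roll":0},{"tx":0,"ty":0,"tz":0,"roll":0},{"tx":0,"ty":0,"tz":0,"roll":0},{"tx":0,"ty":0,"tz":0,"roll":0},{"tx":0,"ty":0,"tz":0,"roll":0}]'
python3 -m handwheel '[{"tx":0,"ty":0,"tz":1,"roll":0},{"tx":0,"ty":0,"tz":1,"roll":0},{"tx":0,"ty":0,"tz":0,"roll":0},{"tx":0,"ty":0,"tz":0,"roll":0}]'
python3 -m handwheel '[{"tx":0,"ty":0,"tz":1,"roll":0},{"tx":0,"ty":0,"tz":1,"roll":0},{"tx":0,"ty":0,"tz":0,"roll":0},{"tx":0,"ty":0,"tz":0,"roll":0}]'
```

```text
t: 13.9
tool_pos: [0.5946, 0.1931, 0.0816]
tool_rot: [-1.984, 2.435, -0.0]
contact_force: [-0.2, -0.8, 0.3]
opening: 0.0
grip_force: 0.0
t: 14.23
tool_pos: [0.5944, 0.1931, 0.0792]
tool_rot: [1.984, -2.436, -0.0]
contact_force: [0.6, -0.1, -0.9]
opening: -0.0001
grip_force: 0.0
t: 14.57
tool_pos: [0.5946, 0.1931, 0.0776]
tool_rot: [-1.984, 2.436, -0.0]
contact_force: [-0.4, -0.4, 2.9]
opening: 0.0001
grip_force: 0.8
```

```bash
python3 -m handwheel '[{"tx":0,"ty":0,"tz":1,"roll":0},{"tx":0,"ty":0,"tz":1,"roll":0},{"tx":0,"ty":0,"tz":0,"roll":0},{"tx":0,"ty":0,"tz":0,"roll":0}]'
python3 -m handwheel '[{"tx":0,"ty":0,"tz":1,"roll":0},{"tx":0,"ty":0,"tz":1,"roll":0},{"tx":0,"ty":0,"tz":0,"roll":0},{"tx":0,"ty":0,"tz":0,"roll":0}]'
```

```text
t: 14.9
tool_pos: [0.5946, 0.1931, 0.0755]
tool_rot: [-1.984, 2.435, -0.0]
contact_force: [-1.2, 0.3, 3.4]
opening: -0.0001
grip_force: 1.4
t: 15.23
tool_pos: [0.5946, 0.1932, 0.0736]
tool_rot: [-1.984, 2.435, -0.0]
contact_force: [-0.8, -0.4, 3.8]
opening: -0.0
grip_force: 2.0
```

```bash
python3 -m handwheel '[{"tx":0,"ty":0,"tz":1,"roll":0},{"tx":0,"ty":0,"tz":0,"roll":0},{"tx":0,"ty":0,"tz":0,"roll":0}]'
python3 -m handwheel '[{"tx":0,"ty":0,"tz":0.5,"roll":0},{"tx":0,"ty":0,"tz":0,"roll":0},{"tx":0,"ty":0,"tz":0,"roll":0}]'
```

```text
t: 15.48
tool_pos: [0.5946, 0.1931, 0.0725]
tool_rot: [-1.984, 2.435, -0.0]
contact_force: [-0.3, -0.2, 5.6]
opening: 0.0003
grip_force: 2.3
t: 15.73
tool_pos: [0.5946, 0.1931, 0.0721]
tool_rot: [-1.984, 2.435, -0.0]
contact_force: [-0.4, -0.4, 5.4]
opening: 0.0001
grip_force: 2.5
```

```bash
python3 -m handwheel '[{"tx":0,"ty":0,"tz":0.5,"roll":0},{"tx":0,"ty":0,"tz":0,"roll":0},{"tx":0,"ty":0,"tz":0,"roll":0}]'
python3 -m handwheel '[{"tx":0,"ty":0,"tz":0.5,"roll":0},{"tx":0,"ty":0,"tz":0,"roll":0},{"tx":0,"ty":0,"tz":0,"roll":0}]'
```

```text
t: 15.98
tool_pos: [0.5947, 0.1931, 0.072]
tool_rot: [-1.984, 2.436, -0.0]
contact_force: [-1.2, -1.0, 7.2]
opening: -0.0002
grip_force: 3.6
t: 16.23
tool_pos: [0.5947, 0.1931, 0.072]
tool_rot: [-1.984, 2.435, -0.0]
contact_force: [-2.5, -1.5, 9.4]
opening: 0.0001
grip_force: 4.6
```

The button is at its stop (z stays at 72.0 mm while the force climbs to 9 N). I'll release it and rise.

```bash
python3 -m handwheel '[{"tx":0,"ty":0,"tz":-2,"roll":0},{"tx":0,"ty":0,"tz":-4,"roll":0},{"tx":0,"ty":0,"tz":-8,"roll":0},{"tx":0,"ty":0,"tz":-12,"roll":0},{"tx":0,"ty":0,"tz":-15,"roll":0},{"tx":0,"ty":0,"tz":-12,"roll":0},{"tx":0,"ty":0,"tz":-6,"roll":0},{"tx":0,"ty":0,"tz":-3,"roll":0},{"tx":0,"ty":0,"tz":0,"roll":0},{"tx":0,"ty":0,"tz":0,"roll":0},{"tx":0,"ty":0,"tz":0,"roll":0},{"tx":0,"ty":0,"tz":0,"roll":0}]'
python3 - <<'E'
from h import *
import needle
needle.read()
im,d=snap('scene');W=world('scene',d)
H=cv2.cvtColor(im,cv2.COLOR_RGB2HSV).astype(int)
m=(H[...,0]>45)&(H[...,0]<85)&(H[...,1]>80)&(abs(W[...,0]-.594)<.03)&(abs(W[...,1]-.193)<.03)
print(m.sum(),np.median(W[m],0))
E
```

```text
t: 17.23
tool_pos: [0.5938, 0.193, 0.1317]
tool_rot: [1.983, -2.434, -0.001]
contact_force: [-0.1, -0.5, -0.1]
opening: 0.0004
grip_force: 0.0
[('top', np.float64(235.4), np.float64(13.08), 37688), ('scene', np.float64(234.1), np.float64(13.01), 17619)]
47 [0.59463939 0.19111006 0.07555164]
```

```bash
python3 -c "
from station import ctrl
print(ctrl.finish_job())"
```

```text
the job is handed in; nothing more can be done
None
```

I turned the cam counter-clockwise to a lobe (gauge about 13.05 mm by the dial pictures, hand off), then let go, pressed the hold button to its stop (highest force reading 9.4 N), released it and handed in at about 17 s; no verdict was shown.

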